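# Start the crank screw in its boss

### The arm

A 6-joint arm with a two-finger parallel gripper is mounted at the origin on a cart in front of the work surface, level with it; the furniture and walls round the work are solid. World frame = base frame: x ahead of the robot, y to its left, z up, the work surface at z = 0. Lengths are in mm, angles in rad, forces in N, time in s.
With the tool pointing down it reaches from about 350 to 775 mm from the base axis. Payload 7.3 kg.
Tool frame: the origin (TCP) lies on the front face of the gripper's body, between the roots of the fingers; the fingertips stand 66 mm ahead of it and the grasp point (between the pads) lies 47 mm ahead of it (bot.tip_extent is the distance from the TCP to the fingertips, in mm); z points along the fingers, y is the line along which they close (so a half turn about z gives the same grasp; the last joint's range is limited). The gripper opens to 92 mm and grips with 3 to 60 N. Pads are 19 mm wide; open, the fingers measure 130 mm over their backs; the gripper's body (75 mm by 190 mm) begins 47 mm behind the grasp point.
Start: joints at [1.034, 0.342, 1.524, -0, 1.275, -0.146], TCP at [199.972, 485.438, 292.241] pointing down, gripper open.
Joint ranges: [-2.53, 2.53], [-0.77, 2.02], [0.04, 2.7], [-1, 4.14], [0.28, 2.66], [-3.11, 3.11]. Speed limits (rad/s): [2.57, 2.57, 3.14, 3.14, 3.14, 3.14].

### API

Orientations are given as [roll, pitch, yaw] about the fixed x, y, z axes, in that order (R = Rz(yaw) Ry(pitch) Rx(roll)).
In Python, from plant import readout, viewer, order, bot gives the robot as it stands.
- The arm moves only by the shell command python3 -m creep 'ROWS'. ROWS is text: rows parted by semicolons, each of 7 numbers parted by spaces: the shift along the world's x, y, z in m, then the turn, a rotation vector about the world's x, y, z in rad, then the opening in per cent of the stroke, from 0 (shut) to 100 (fully open). A call has 1 to 8 rows; each row shifts and turns the commanded pose from where the row before left it; what a row does not reach is not made up. A row lasts 1/12 s, in which the tool goes at most 41.7 mm and 7.16 degrees, less where a joint would pass 70% of its speed; a pose out of reach is approached as far as the arm can. A call is refused whole if a number of a shift passes 0.0417 or a number of a turn 0.125, either way. A call with a gripper value outside its range is refused whole. The fingers move at their own pace and stop on an object; the grip force is fixed at half the most. Time passes only in rows, so rows that do not move let the fingers close. It gives the time, the measured TCP pose, the force, the opening and the grip force at its end, in the units of the state.
- readout.get_obs(): the state, without advancing time (a new reading comes with each control period).
- viewer.capture(name): name is "scene" or "side" or "wrist"; returns the picture (384x512x3 uint8, red, green, blue); there is no depth.
- viewer.camera_info(name): a dict with "fx", "fy", "cx", "cy" (pixels), "D" ([k1, k2, p1, p2, k3] as OpenCV has them; the pictures are not rectified), "origin" and "rotation" of the camera in the world. Camera axes: x right, y up, looking along -z (the intrinsics and any distortion apply to the point x, -y, -z); pixel columns grow to the right and rows downward; lengths in mm; the calibration is good to about 2 mm. A picture is of the moment at which its call begins: read the wrist's pose just before it. camera_info takes no time and is no camera call; for the wrist camera it gives the pose at the moment of the call.
- order.close_job(): hands the job in; it is judged then, once.
The state is a dict: "time": time; "joint_positions": joint angles; "dq": joint speeds; "tau": joint torques, N m; "tool_pos": TCP position; "tcp_rot": TCP orientation; "contact_force": force on the tool from outside, world axes, zero at the start; "moment": the same for the moment, N m; "grip_width": finger opening in mm; "finger_force": force on a finger pad.
Only numpy, scipy, OpenCV 4.12 (cv2) and the standard library are available. Lean on these libraries where they do the work, as an engineer would, in place of code of your own. Each camera call takes 0.05 s, during which the arm holds its last target. There are 200 camera calls.

### The job

Slip the loose wooden handle sleeve over the upright pin of the crank on the screw stand, then take it by the sleeve and crank the screw backward (counter-clockwise seen from above) until it drops onto the start of its thread. From there crank it forward (clockwise) one full turn, and finish while still holding the sleeve on the pin: do not let go at the end. Leave the other loose things on the bench where they are.

Things in the scene. Friction and masses are not known exactly. Their poses are not given: they have to be found in the camera images.
- sleeve_mid (a point): Centre of the loose handle sleeve, half-way up: a plain wooden tube standing upright on the bench, 28 mm outside diameter (ends slightly rounded), 46 mm tall, open at both ends with a bore of 16 mm; z along its axis. It weighs about 50 g.
- boss_top (a point): Centre of the top of the boss of the grey screw stand (fixed to the bench), on the screw's vertical axis, 62 mm above the bench. Base plate 110 x 110 x 12 mm, round boss 46 mm in diameter. The thread inside is right-handed, single start, 10 mm a turn.
- pin_seat (a point): Foot of the crank's upright steel pin, on the pin's axis at the top of its low collar (20 mm across, 3 mm above the arm), where the sleeve comes to rest. Pin: 50 mm from the screw's axis, 11 mm in diameter, 46.5 mm tall above this point, top domed; z up. It goes round with the crank and up and down with the screw; the sleeve turns and slides freely on it.
- screw_lift (a joint): How far the screw (0.4 kg) has sunk, m. At first it sits loosely on the thread's end at -0.009 to -0.0055. Cranked backward (at most half a turn) it climbs to -0.010, then drops to about 0, the thread's start; 0.8 rad past that is a stop. Cranked forward from there it sinks to 0.010 after one turn; its limit is 0.014. Cranked forward without the drop it binds at about -0.005.
- crank_hub (a point): Top of the crank's hub (32 mm across), on the screw's axis, about level with the flat top of the 20 mm wide crank arm; it goes up and down with the screw. Nothing of the screw stands more than 3 mm above this level except the pin. Cranking takes 1 to 2 N at the pin; the crank stays where it is left.
Mind the look-alikes: they are no part of the job. What is shaped like the part that bears sleeve_mid but purple is not meant.

How it is judged (in metres and radians):
On the way, in this order (a step that is already met when the one before it is completed fails the run):
1. the sleeve is on the crank pin, near its foot, the screw not yet dropped (horizontal distance between sleeve_mid and pin_seat below 0.006 m and z of sleeve_mid in the frame of pin_seat below 0.04 m and value of joint screw_lift below -0.004 m), for 0.1 s.
2. the screw has dropped onto the start of its thread (value of joint screw_lift above -0.0025 m), for 0.1 s.
At the end, for the whole second after the job is handed in: The screw stands one turn (a quarter turn more or less: 7.5 to 12.5 mm) below the thread's start and is still, and the fingers still hold the sleeve (more than 1 N), which is on the crank pin: within 6 mm of its axis, near upright, its centre less than 58 mm above the pin's foot (value of joint screw_lift between 0.0075 and 0.0125 m and horizontal distance between sleeve_mid and pin_seat below 0.006 m and z of sleeve_mid in the frame of pin_seat below 0.058 m and angle between sleeve_mid's own z axis and vertical below 0.25 rad and contact force between the fingers and sleeve above 1 N and velocity of joint screw_lift between -0.002 and 0.002 m/s); the arm keeps its last pose, push and grip.
It fails at once if a loose bystander is moved more than 30 mm (distance of any of collet_nut, offcut_2, nail_tin, wedge, screw_jar, offcut_1 from where it was at the start of the episode above 0.03 m).
It also fails if it takes over 72 s, if anything falls off the work surface, if the arm or the gripper's body presses on something with over 40 N, if the wrist force passes 120 N, or if a joint passes its speed limit or range.

## Working session

There is one attempt and no reset: what is moved stays moved. The work goes in short steps, Python scripts to look and compute and a shell command to move; the robot and the scene stay as the last step left them, time stands still between calls to the robot, and variables do not carry over. Pictures are saved under pics/ and viewed, at most 10 in all, crops included, and the job is handed in when it is done.

```bash
ls; mkdir -p pics
cat > h.py <<'E'
import numpy as np, cv2
from plant import readout, viewer, order, bot
def shot(name,fn=None):
    info=viewer.camera_info(name); im=viewer.capture(name)
    if fn: cv2.imwrite('pics/'+fn,cv2.cvtColor(im,cv2.COLOR_RGB2BGR))
    return im,info
def ray(info,u,v):
    K=np.array([[info['fx'],0,info['cx']],[0,info['fy'],info['cy']],[0,0,1.]])
    p=cv2.undistortPoints(np.array([[[u,v]]],float),K,np.array(info['D'],float))[0,0]
    d=np.array(info['rotation'])@np.array([p[0],-p[1],-1.])
    return np.array(info['origin'],float),d/np.linalg.norm(d)
def onz(info,u,v,z):
    o,d=ray(info,u,v); return o+d*(z-o[2])/d[2]
def proj(info,P):
    R=np.array(info['rotation']);c=R.T@(np.array(P,float)-np.array(info['origin']))
    K=np.array([[info['fx'],0,info['cx']],[0,info['fy'],info['cy']],[0,0,1.]])
    q,_=cv2.projectPoints(np.array([[c[0],-c[1],-c[2]]]),np.zeros(3),np.zeros(3),K,np.array(info['D'],float))
    return q[0,0]
def meet(r1,r2):
    (a,d),(b,e)=r1,r2
    A=np.stack([d,-e],1);s=np.linalg.lstsq(A,b-a,rcond=None)[0]
    p,q=a+s[0]*d,b+s[1]*e
    return (p+q)/2,np.linalg.norm(p-q)
E
python3 - <<'E'
from h import *
ims=[]
for n in ['scene','side']:
    im,i=shot(n,n+'0.png'); ims.append(im)
    print(n,{k:np.round(v,3).tolist() for k,v in i.items()})
im,i=shot('wrist','wrist0.png')
big=np.hstack([cv2.resize(im,(800,600)) for im in ims])
for n,im in zip(['scene','side'],ims): cv2.imwrite(f'pics/{n}0b.png',cv2.cvtColor(cv2.resize(im,(800,600),interpolation=cv2.INTER_CUBIC),cv2.COLOR_RGB2BGR))
print(readout.get_obs())
E
```

```text
pics
scene {'fx': 380.298, 'fy': 380.298, 'cx': 253.839, 'cy': 187.829, 'D': [-0.044, 0.0, 0.0, 0.0, 0.0], 'origin': [-29.242, -715.551, 453.361], 'rotation': [1.113, -0.026, -0.679]}
side {'fx': 493.838, 'fy': 493.838, 'cx': 253.713, 'cy': 194.517, 'D': [-0.165, 0.0, 0.0, 0.0, 0.0], 'origin': [445.912, 623.083, 662.498], 'rotation': [0.902, 0.003, -3.116]}
{'time': 0.15, 'joint_positions': array([ 1.03400148e+00,  3.42554108e-01,  1.52478057e+00, -3.52125179e-05,
        1.27541287e+00, -1.45991762e-01]), 'dq': array([-0.00253335, -0.00094654, -0.00336774,  0.00084992, -0.00074006,
       -0.00036052]), 'tau': array([ 1.43455989e-03, -4.31470227e+01, -2.44350332e+01,  7.19531695e-02,
        5.37502533e-02, -4.06680692e-05]), 'tool_pos': array([199.85423414, 485.22544435, 291.7149654 ]), 'tcp_rot': array([-3.14044515e+00, -1.34688159e-04,  2.75079976e+00]), 'contact_force': array([ 0.17496962,  0.56573834, -0.05567192]), 'moment': array([-0.02086736, -0.00397729, -0.02897031]), 'finger_force': 0.0, 'grip_width': 92.01352244426224}
```

View pics/scene0b.png

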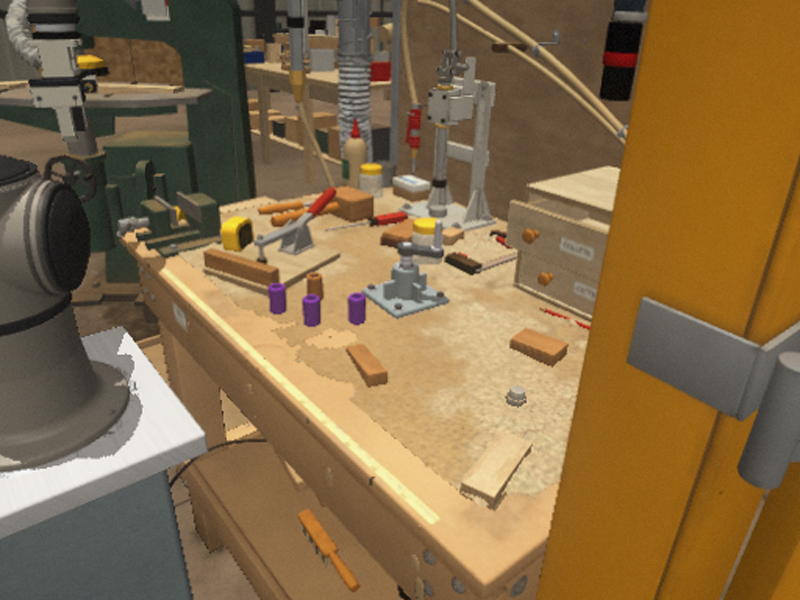

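View pics/side0b.png

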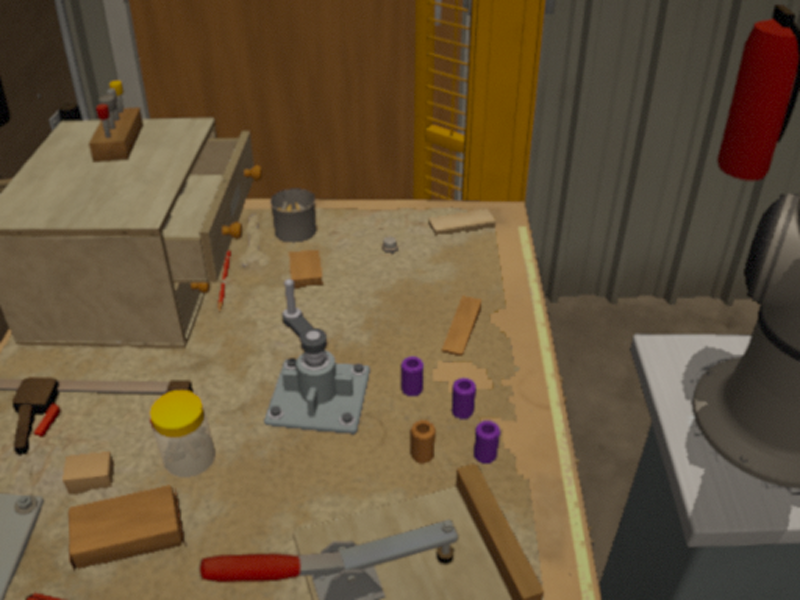

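The brown tube stands at scene (315,287) and side (423,440). The look-alikes are three purple tubes, at side (411,376), (463,398) and (487,441); I choose the brown one from the description. The stand is at side (316,385), and the pin runs from its foot at about (292,316) to its top at about (290,284). Next I measure these and take one crop.

```bash
python3 - <<'E'
s=open('h.py').read()
s=s.replace("import numpy as np, cv2","import numpy as np, cv2\nfrom scipy.spatial.transform import Rotation as Ro\nrot=lambda i:Ro.from_euler('xyz',i['rotation']).as_matrix()")
s=s.replace("np.array(info['rotation'])@","rot(info)@").replace("R=np.array(info['rotation'])","R=rot(info)")
open('h.py','w').write(s)
E
python3 - <<'E'
from h import *
f=lambda u,v:((u+.5)/1.5625-.5,(v+.5)/1.5625-.5)
S=viewer.camera_info('side');C=viewer.camera_info('scene')
def blob(fn,box):
    im=cv2.imread('pics/'+fn);hsv=cv2.cvtColor(im,cv2.COLOR_BGR2HSV)
    x0,y0,x1,y1=[int(a/1.5625) for a in box]
    m=cv2.inRange(hsv[y0:y1,x0:x1],(5,120,40),(16,255,255))
    n,l,st,ce=cv2.connectedComponentsWithStats(m); k=1+np.argmax(st[1:,4]); 
    print(fn,st[k],ce[k]+[x0,y0],); return ce[k]+[x0,y0], st[k]+np.array([x0,y0,0,0,0])
a,sa=blob('side0.png',(400,415,445,470)); b,sb=blob('scene0.png',(298,268,326,304))
print('sleeve mid', meet(ray(S,*a),ray(C,*b)), 'side@z23',onz(S,*a,23))
print('purples', [onz(S,*f(*p),23).round(0) for p in [(411,376),(463,398),(487,441)]])
for nm,p,q in [('pintop',(290,284),(438,224)),('pinfoot',(292,317),(436,256)),('hub',(314,338),(406,248))]:
    print(nm,meet(ray(S,*f(*p)),ray(C,*f(*q))))
for nm,p in [('offcut',(462,325)),('wedge',(498,530)),('redlever',(445,530))]: print(nm,onz(S,*f(*p),20))
# crops
im=cv2.imread('pics/side0.png'); c1=cv2.resize(im[165:305,160:330],None,fx=3.5,fy=3.5,interpolation=cv2.INTER_CUBIC)
cv2.imwrite('pics/c1.png',c1)
im=cv2.imread('pics/scene0.png'); c2=cv2.resize(im[130:220,160:300],None,fx=5,fy=5,interpolation=cv2.INTER_CUBIC)
cv2.imwrite('pics/c2.png',c2)
E
```

```text
side0.png [  6   4  17  28 382] [270.11256545 281.98167539]
scene0.png [  6   3  12  17 147] [201.20408163 181.36054422]
sleeve mid (array([434.51366337,  59.70524658,  28.09344003]), np.float64(0.7832419934232818)) side@z23 [434.07636142  55.43115017  23.        ]
purples [array([448., -47.,  23.]), array([387., -12.,  23.]), array([363.,  54.,  23.])]
pintop (array([585.69825658, -70.51954008, 140.70821135]), np.float64(0.6039195762172692))
pinfoot (array([586.31872656, -72.57147528,  88.42066192]), np.float64(5.88104095412815))
hub (array([556.40197761, -30.55788027,  94.28470518]), np.float64(2.640510492436028))
offcut [ 382.50773135 -147.6175288    20.        ]
wedge [358.72671876 169.62396574  20.        ]
redlever [411.3913064 170.2413451  20.       ]
```

View pics/c1.png

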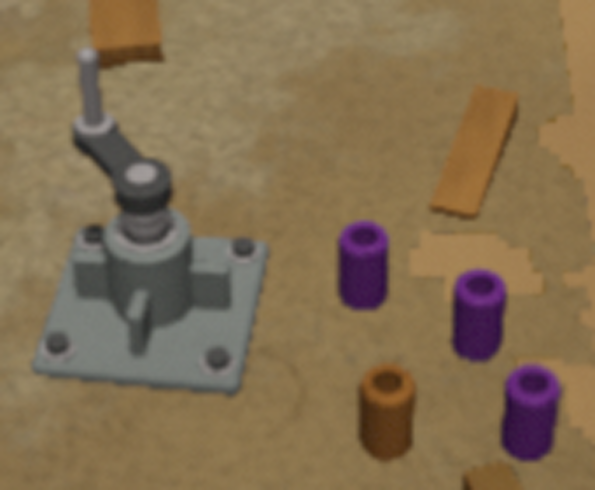

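View pics/c2.png

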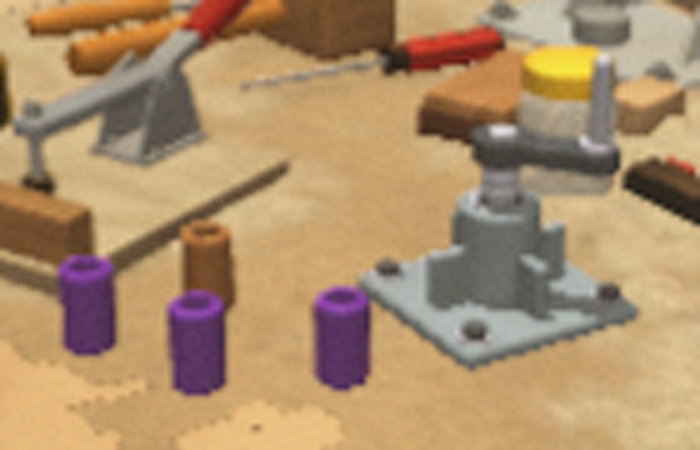

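The crops confirm the choice: one brown bored tube at crop (386,412), the other three purple. The crank arm points from its hub at crop (142,175) to the pin at (90,60–125). The measured hub-to-pin distance is 50.6 mm, against 50 mm expected. Before reaching I check the tall neighbours for clearance.

Run:
```python
from h import *
f=lambda u,v:((u+.5)/1.5625-.5,(v+.5)/1.5625-.5)
S=viewer.camera_info('side');C=viewer.camera_info('scene')
s=lambda u,v:(160+u/3.5,165+v/3.5); c=lambda u,v:(160+u/5,130+v/5)
print('clamp tip',meet(ray(S,*f(447,524)),ray(C,*c(33,106))))
print('cab foot right', onz(S,*f(187,343),0), onz(S,*f(240,232),80), 'jar',onz(S,*f(180,465),0),meet(ray(S,*f(177,410)),ray(C,*c(562,55))))
print('pintop',meet(ray(S,*s(87,52)),ray(C,*c(603,58))),'hub top',meet(ray(S,*s(142,174)),ray(C,*c(502,131))))
print('sleeve top',meet(ray(S,*s(388,379)),ray(C,*c(208,231))), onz(S,*s(388,380),46))
print('boss top', onz(S,*s(146,232),62))
i=viewer.camera_info('wrist');print({k:np.round(v,3).tolist() for k,v in i.items()})
```

```text
clamp tip (array([412.15391952, 200.98903277,  72.97956575]), np.float64(0.28121062986601514))
cab foot right [ 743.62686947 -125.9745097     0.        ] [ 689.11828579 -271.00590786   80.        ] jar [703.40758433  79.8434012    0.        ] (array([691.75728783,  74.65281382,  83.41746665]), np.float64(0.04218625122812081))
pintop (array([586.53925685, -70.70751987, 144.54818405]), np.float64(0.1717803551311459)) hub top (array([557.47962821, -30.01962108,  99.33466425]), np.float64(0.3427943315817103))
sleeve top (array([433.54948733,  55.0800479 ,  44.82947957]), np.float64(0.704931934632359)) [433.26655105  57.03436755  46.        ]
boss top [557.68402425 -27.59375962  62.        ]
{'fx': 269.26, 'fy': 269.26, 'cx': 255.828, 'cy': 187.534, 'D': [-0.043, 0.0, 0.0, 0.0, 0.0], 'origin': [125.453, 515.715, 383.455], 'rotation': [-0.296, 0.001, 1.18]}
```

```bash
python3 -m creep '0.0167 -0.0306 0 0 0 0 100;0.0167 -0.0306 0 0 0 0 100;0.0167 -0.0306 0 0 0 0 100;0.0167 -0.0306 0 0 0 0 100;0.0167 -0.0306 0 0 0 0 80;0.0167 -0.0306 0 0 0 0 60;0.0167 -0.0306 0 0 0 0 60' && python3 -m creep '0.0167 -0.0306 -0.012 0 0 0 60;0.0167 -0.0306 -0.012 0 0 0 60;0.0167 -0.0306 -0.012 0 0 0 60;0.0167 -0.0306 -0.012 0 0 0 60;0.0167 -0.0306 -0.012 0 0 0 60;0.0167 -0.0306 -0.012 0 0 0 60;0.0167 -0.0306 -0.012 0 0 0 60;0 0 0 0 0 0 60'
python3 - <<'E'
from h import *
im,i=shot('wrist','w1.png'); o=readout.get_obs(); print(o['tool_pos'],o['tcp_rot'])
for P in [(434,57,46),(557,-29,98),(586.5,-70.7,144)]: print(proj(i,P))
hsv=cv2.cvtColor(im,cv2.COLOR_RGB2HSV);m=cv2.inRange(hsv,(5,120,40),(16,255,255))
n,l,st,ce=cv2.connectedComponentsWithStats(m)
for k in range(1,n):
    if st[k,4]>300: print(st[k],ce[k])
E
```

```text
time: 0.73
tool_pos: [317.2, 269.7, 292.2]
tcp_rot: [-3.142, -0.0, 2.751]
contact_force: [0.8, 0.9, -0.3]
grip_width: 76.1
finger_force: 0.0
time: 1.4
tool_pos: [435.6, 52.6, 206.4]
tcp_rot: [-3.14, -0.001, 2.746]
contact_force: [-0.7, 0.8, -0.5]
grip_width: 55.6
finger_force: 0.0
[434.38272924  54.65539298 207.04126144] [-3.14071845e+00 -1.90136357e-03  2.74609889e+00]
[259.77270946 187.85409582]
[226.77115888 348.18212177]
[192.37039842 428.97745669]
[ 284    0  159  130 3007] [366.27236448  54.38975723]
[246 163  27  35 716] [259.0027933  180.56564246]
[  23  188   96   35 2257] [ 69.818786   204.50022153]
```

View pics/w1.png

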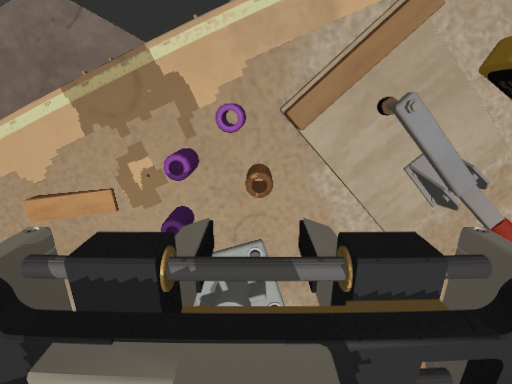

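The wrist view shows the brown sleeve alone at (259,183), with its bore visible. The purple tubes at (230,117), (180,165) and (178,220) are clear of the fingers.

Run:
```python
from h import *
i=viewer.camera_info('wrist'); print(onz(i,259.3,184.8,46)); o=readout.get_obs(); print(o['tool_pos'],o['tcp_rot'])
```

```text
[429.76627344  59.92091074  46.        ]
[434.38272924  54.65539298 207.04126144] [-3.14071845e+00 -1.90136357e-03  2.74609889e+00]
```

```bash
python3 -m creep '-0.0024 0.004 -0.0166 0 0 0 60;0 0 -0.0166 0 0 0 60;0 0 -0.0166 0 0 0 60;0 0 -0.0166 0 0 0 60;0 0 -0.0166 0 0 0 60;0 0 -0.0166 0 0 0 60;0 0 -0.0166 0 0 0 60;0 0 -0.0166 0 0 0 60' && python3 -m creep '0 0 0 0 0 0 60;0 0 0 0 0 0 40;0 0 0 0 0 0 0;0 0 0 0 0 0 0;0 0 0 0 0 0 0;0 0 0 0 0 0 0;0 0 0 0 0 0 0;0 0 0 0 0 0 0'
```

```text
time: 2.12
tool_pos: [431.1, 62.1, 75.1]
tcp_rot: [3.141, 0.0, 2.752]
contact_force: [-0.1, -0.5, 1.0]
grip_width: 54.8
finger_force: 0.0
time: 2.78
tool_pos: [431.7, 61.0, 76.1]
tcp_rot: [3.141, 0.001, 2.751]
contact_force: [-0.7, 0.5, 6.3]
grip_width: 23.8
finger_force: 30.0
```

The opening is 23.8 mm where 28 mm is expected, so the grip is suspect. I'll look.

Run:
```python
from h import *
im,i=shot('wrist'); im2,_=shot('side')
o=readout.get_obs(); print(o['tool_pos'],o['contact_force'],o['moment'])
a=cv2.resize(im[120:384,130:380],(480,500)); b=cv2.resize(im2[200:340,180:320],(320,500)) 
b=cv2.resize(im2[215:335,205:325],(320,320)); b=cv2.copyMakeBorder(b,0,180,0,0,cv2.BORDER_CONSTANT)
cv2.imwrite('pics/g1.png',cv2.cvtColor(np.hstack([a,b]),cv2.COLOR_RGB2BGR))
```

```text
[431.70364317  61.04155317  76.0723814 ] [-0.50857572  0.35851209  7.09605996] [ 0.03835527  0.17158484 -0.0035881 ]
```

View pics/g1.png

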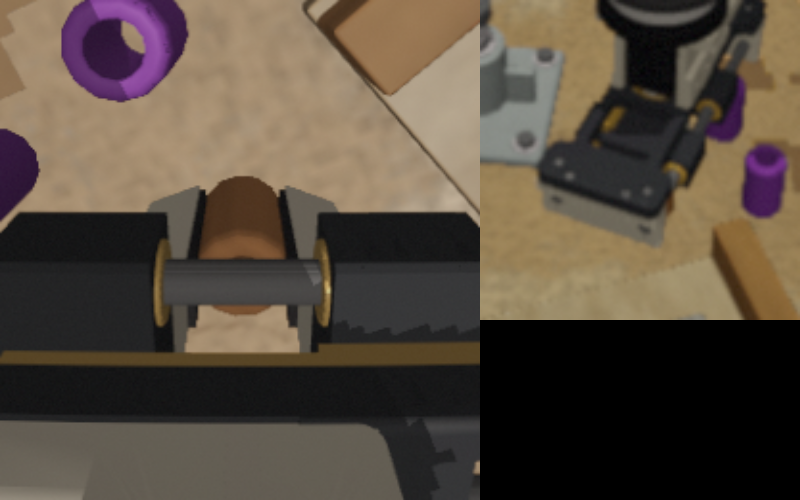

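```bash
python3 -m creep '0 0 0.005 0 0 0 0;0 0 0.015 0 0 0 0;0 0 0.023 0 0 0 0;0 0 0.023 0 0 0 0;0 0 0.023 0 0 0 0;0 0 0.023 0 0 0 0;0 0 0.023 0 0 0 0;0 0 0.023 0 0 0 0' && python3 -m creep '0.019 -0.016 0 0 0 0 0;0.019 -0.016 0 0 0 0 0;0.019 -0.016 0 0 0 0 0;0.019 -0.016 0 0 0 0 0;0.019 -0.016 0 0 0 0 0;0.019 -0.016 0 0 0 0 0;0 0 0 0 0 0 0;0 0 0 0 0 0 0'
python3 - <<'E'
from h import *
a,A=shot('side','s2.png'); b,B=shot('scene','c2_.png'); w,W=shot('wrist','w2.png')
o=readout.get_obs(); t=o['tool_pos'];print(t,o['tcp_rot'],o['contact_force'],o['grip_width'])
P=t+[0,0,-51]
p=proj(A,P);q=proj(B,P);print(p,q)
p=p.astype(int);q=q.astype(int)
def crop(im,c,r=50):
    x=max(0,c[0]-r);y=max(0,c[1]-r);print('crop',x,y);return cv2.resize(im[y:y+2*r,x:x+2*r],(400,400),interpolation=cv2.INTER_CUBIC)
cv2.imwrite('pics/g2.png',cv2.cvtColor(np.hstack([crop(a,p),crop(b,q)]),cv2.COLOR_RGB2BGR))
E
```

```text
time: 3.55
tool_pos: [430.9, 61.0, 234.8]
tcp_rot: [3.142, -0.0, 2.751]
contact_force: [0.0, 0.2, 0.0]
grip_width: 23.4
finger_force: 30.0
time: 4.22
tool_pos: [545.4, -35.6, 233.0]
tcp_rot: [-3.142, -0.001, 2.749]
contact_force: [-0.9, -0.2, -1.3]
grip_width: 24.0
finger_force: 30.0
[544.44399092 -34.26461068 233.36358962] [ 3.14156869e+00 -1.25570103e-03  2.75127992e+00] [-0.23985817 -0.37997986 -0.38024889] 23.74899667056389
[205.12362174 174.99557198] [258.49015339 125.88783682]
crop 155 124
crop 208 75
```

View pics/g2.png

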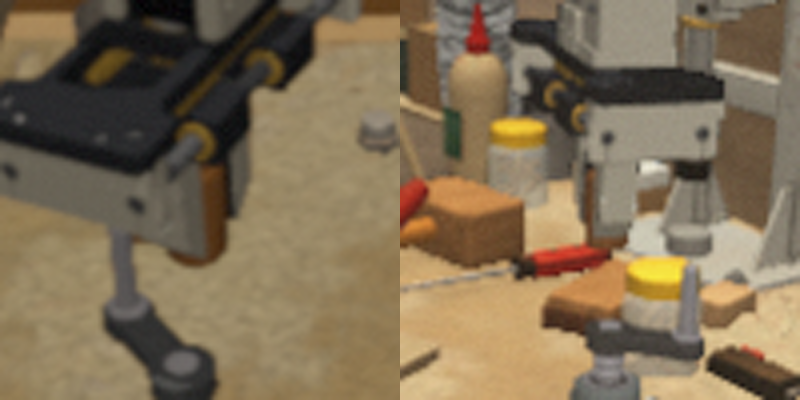

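The sleeve hangs upright in the fingers, seen at side crop (205,215) and scene crop (605,215). I measure its offset from the tool axis by its edges in both views, and the pin top the same way.

Run:
```python
from h import *
for fn,(x0,y0,x1,y1) in [('s2.png',(190,160,216,195)),('c2_.png',(250,110,272,142))]:
    im=cv2.imread('pics/'+fn);m=cv2.inRange(cv2.cvtColor(im,cv2.COLOR_BGR2HSV),(3,110,30),(16,255,255))[y0:y1,x0:x1]
    print(fn)
    for r in range(m.shape[0]):
        print(y0+r,x0,''.join('#' if v else '.' for v in m[r]))
for fn,(x0,y0,x1,y1) in [('s2.png',(178,178,194,205)),('c2_.png',(274,136,288,160))]:
    im=cv2.imread('pics/'+fn); print(fn)
    g=cv2.cvtColor(im,cv2.COLOR_BGR2HSV)[y0:y1,x0:x1,1]
    for r in range(0,g.shape[0],2): print(y0+r,x0,' '.join('%3d'%v for v in g[r]))
```

```text
s2.png
160 190 ..........................
161 190 ..........................
162 190 ..........................
163 190 ..........................
164 190 ..........................
165 190 ...............######.....
166 190 ...............#######....
167 190 ...............#######....
168 190 ...............#######....
169 190 ...............#######....
170 190 ...............#######....
171 190 ...............#######....
172 190 ................######....
173 190 ................######....
174 190 ................######....
175 190 ................######....
176 190 ................######....
177 190 ................######....
178 190 ................######....
179 190 ................######....
180 190 ................#####.....
181 190 ................######....
182 190 ................######....
183 190 ................#####.....
184 190 .................####.....
185 190 .................####.....
186 190 .................####.....
187 190 ........###......###......
188 190 ........#######.###.......
189 190 ..........#######.........
190 190 .............###..........
191 190 
[... 2222 characters left out ...]
 274  32  39  40  45  38  45  41  40  43  44  42  44  42  40
140 274 191 193 190 188 188 138  84  47  39  40  43  44  44  44
142 274 189 189 189 187 163  52  10  12  78  52  37  40  43  41
144 274 191 190 189 191 142  26  12  12  72  47  37  37  37  34
146 274 201 200 207 202  95  17  16  12  84  71  94 101  97 110
148 274 203 206 201 203  78   8  13  10  81 121 115 116 116 115
150 274  80  83  89  88  51  10  10  12  47  87 120 128 122 122
152 274  51  50  55  56  32  18  17  13  51  82 111 130 128 125
154 274  54  55  61  56  29  12  17  19  54  91 118 123 125 128
156 274  57  60  63  49  17  16  10  21  50  87 109 128 119 123
158 274  28  47  18  12  16  12  14  15  21  78  86  85  89  86
```

```bash
python3 -m creep '0.0065 -0.006 0 0 0 0 0;0.0065 -0.006 0 0 0 0 0;0.0065 -0.006 0 0 0 0 0;0.0065 -0.006 0 0 0 0 0;0.0065 -0.006 -0.003 0 0 0 0;0.0065 -0.006 -0.003 0 0 0 0;0 0 0 0 0 0 0;0 0 0 0 0 0 0'
python3 - <<'E'
from h import *
a,A=shot('side','s3.png'); b,B=shot('scene','c3_.png')
o=readout.get_obs(); t=o['tool_pos'];print(t,o['tcp_rot'],o['contact_force'],o['grip_width'])
P=t+[0,0,-51]
for I in(A,B): print(proj(I,P),proj(I,P+[0,0,-25]),proj(I,(586.5,-70.7,144.5)),proj(I,(586.5,-70.7,97)), [(proj(I,P+d)-proj(I,P))for d in ([10,0,0],[0,10,0])])
def crop(im,c,r=40):
    x,y=c[0]-r,c[1]-r;print('crop',x,y);return cv2.resize(im[y:y+2*r,x:x+2*r],(400,400),interpolation=cv2.INTER_CUBIC)
cv2.imwrite('pics/g3.png',cv2.cvtColor(np.hstack([crop(a,proj(A,(586,-70,140)).astype(int)),crop(b,proj(B,(586,-70,140)).astype(int))]),cv2.COLOR_RGB2BGR))
E
```

```text
time: 5.03
tool_pos: [584.4, -71.4, 226.6]
tcp_rot: [-3.142, -0.001, 2.75]
contact_force: [0.1, 0.2, -1.5]
grip_width: 24.1
finger_force: 30.0
[584.13262924 -70.84033756 227.19422495] [ 3.14149437e+00 -8.27375590e-04  2.75068024e+00] [-0.40618602 -0.69432895 -0.34589723] 23.826167027517027
[184.68252669 165.14530239] [185.92611508 176.82627513] [184.91440811 179.9174186 ] [187.22075301 200.82497369] [array([-5.73207269, -0.05508368]), array([-0.79695083,  3.35204515])]
[280.67326889 129.36519142] [280.09334915 139.20010391] [280.61201474 141.59817814] [279.53541579 159.5439904 ] [array([ 3.02642383, -0.69710073]), array([-2.7760411 , -1.03518711])]
crop 145 142
crop 240 103
```

View pics/g3.png

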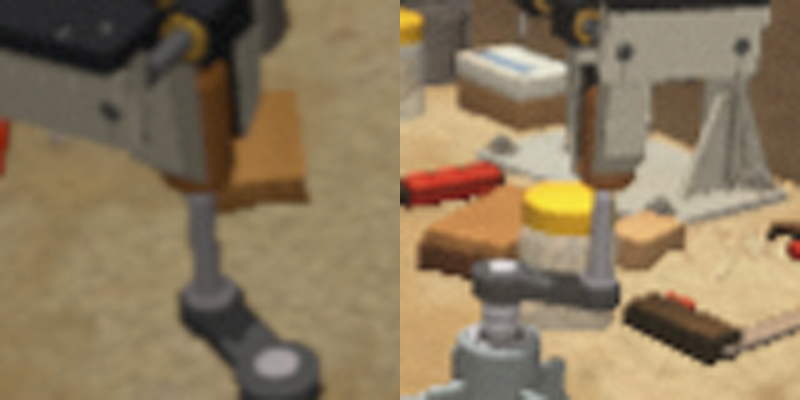

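The side view puts the sleeve centre about 2 mm too far in +x (crop 194 against a pin axis of 199). The scene view is within 1 mm (crop 605 against 603.5). I correct that and descend gently.

```bash
python3 -m creep '-0.0015 0 0 0 0 0 0;0 0 -0.003 0 0 0 0;0 0 -0.003 0 0 0 0;0 0 -0.003 0 0 0 0;0 0 -0.003 0 0 0 0;0 0 0 0 0 0 0'
```

```text
time: 5.63
tool_pos: [582.7, -70.8, 214.8]
tcp_rot: [3.141, -0.001, 2.751]
contact_force: [0.5, 0.8, -0.6]
grip_width: 23.5
finger_force: 30.0
```

```bash
python3 -m creep '0 0 -0.004 0 0 0 0;0 0 -0.004 0 0 0 0;0 0 -0.004 0 0 0 0;0 0 -0.004 0 0 0 0;0 0 -0.004 0 0 0 0;0 0 -0.004 0 0 0 0;0 0 0 0 0 0 0' && python3 -m creep '0 0 -0.003 0 0 0 0;0 0 -0.003 0 0 0 0;0 0 0 0 0 0 0;0 0 0 0 0 0 0'
python3 - <<'E'
from h import *
a,A=shot('side','s4.png'); b,B=shot('scene','c4_.png')
o=readout.get_obs(); t=o['tool_pos'];print(t,o['contact_force'],o['grip_width'])
def crop(im,x,y,r=40): return cv2.resize(im[y:y+2*r,x:x+2*r],(400,400),interpolation=cv2.INTER_CUBIC)
cv2.imwrite('pics/g4.png',cv2.cvtColor(np.hstack([crop(a,145,142),crop(b,240,103)]),cv2.COLOR_RGB2BGR))
E
```

```text
time: 6.22
tool_pos: [582.5, -70.9, 190.4]
tcp_rot: [-3.141, -0.001, 2.751]
contact_force: [1.1, -0.2, -1.0]
grip_width: 23.3
finger_force: 30.0
time: 6.55
tool_pos: [582.7, -71.0, 185.2]
tcp_rot: [-3.142, -0.001, 2.751]
contact_force: [-0.2, -0.1, 0.0]
grip_width: 24.0
finger_force: 30.0
[582.82269447 -71.02306253 185.47777918] [ 0.30148671 -0.27324911 -1.1585782 ] 23.766373953547582
```

View pics/g4.png

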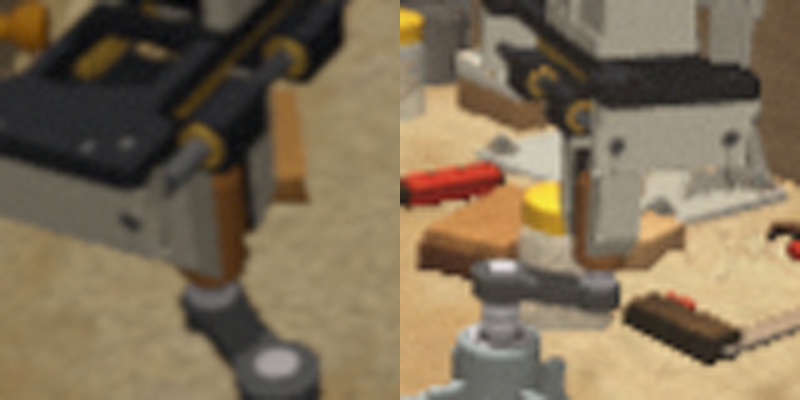

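The sleeve is on the pin, its foot just above the collar (side crop (212,285), scene crop (600,268)), with no side force. Next come the circle steps and a hub-height tracker.

```bash
cat >> h.py <<'E'
def hub():
    out=[]
    for n,(x0,y0,x1,y1) in [('side',(188,202,214,232)),('scene',(250,148,270,172))]:
        im,_=shot(n); w=cv2.cvtColor(im,cv2.COLOR_RGB2HSV)[y0:y1,x0:x1]
        m=cv2.inRange(w,(0,0,150),(180,40,255)); k,l,st,ce=cv2.connectedComponentsWithStats(m)
        out.append([(st[j,4],*np.round(ce[j]+[x0,y0],1)) for j in range(1,k) if st[j,4]>8])
    o=readout.get_obs(); d=o['tool_pos'][:2]-[554,-30.1]
    print(out,'r',np.hypot(*d).round(1),'ang',np.degrees(np.arctan2(d[1],d[0])).round(1),'z',o['tool_pos'][2].round(1),'F',o['contact_force'].round(1),'t',o['time'])
E
python3 - <<'E'
from h import *
hub()
a=np.radians(-54.8+6*np.arange(0,36)); p=50*np.stack([np.cos(a),np.sin(a)],1)
for i,d in enumerate(np.diff(p,axis=0)): print(round(-54.8+6*i+6,1),(d/1000).round(4),end='; ')
E
```

```text
[[(np.int32(27), np.float64(200.1), np.float64(214.3))], [(np.int32(13), np.float64(260.0), np.float64(155.8)), (np.int32(14), np.float64(253.7), np.float64(169.7))]] r 50.1 ang -54.8 z 185.6 F [ 0.2 -0.7 -0.5] t 6.75
-48.8 [0.0041 0.0032]; -42.8 [0.0038 0.0036]; -36.8 [0.0034 0.004 ]; -30.8 [0.0029 0.0043]; -24.8 [0.0024 0.0046]; -18.8 [0.0019 0.0049]; -12.8 [0.0014 0.005 ]; -6.8 [0.0009 0.0052]; -0.8 [0.0003 0.0052]; 5.2 [-0.0002  0.0052]; 11.2 [-0.0007  0.0052]; 17.2 [-0.0013  0.0051]; 23.2 [-0.0018  0.0049]; 29.2 [-0.0023  0.0047]; 35.2 [-0.0028  0.0044]; 41.2 [-0.0032  0.0041]; 47.2 [-0.0036  0.0038]; 53.2 [-0.004   0.0034]; 59.2 [-0.0043  0.0029]; 65.2 [-0.0046  0.0024]; 71.2 [-0.0049  0.0019]; 77.2 [-0.005   0.0014]; 83.2 [-0.0052  0.0009]; 89.2 [-0.0052  0.0003]; 95.2 [-0.0052 -0.0002]; 101.2 [-0.0052 -0.0007]; 107.2 [-0.0051 -0.0013]; 113.2 [-0.0049 -0.0018]; 119.2 [-0.0047 -0.0023]; 125.2 [-0.0044 -0.0028]; 131.2 [-0.0041 -0.0032]; 137.2 [-0.0038 -0.0036]; 143.2 [-0.0034 -0.004 ]; 149.2 [-0.0029 -0.0043]; 155.2 [-0.0024 -0.0046];
```

```bash
python3 -m creep '0.0041 0.0032 0 0 0 0 0;0.0038 0.0036 0 0 0 0 0;0.0034 0.0040 0 0 0 0 0;0.0029 0.0043 0 0 0 0 0;0.0024 0.0046 0 0 0 0 0;0.0019 0.0049 0 0 0 0 0;0 0 0 0 0 0 0' ; python3 -c 'from h import *; hub()'
```

```text
time: 7.33
tool_pos: [601.9, -45.0, 185.4]
tcp_rot: [3.141, 0.0, 2.752]
contact_force: [0.2, -0.1, -0.7]
grip_width: 23.7
finger_force: 30.0
[[(np.int32(28), np.float64(199.9), np.float64(213.8))], [(np.int32(14), np.float64(259.6), np.float64(155.1)), (np.int32(15), np.float64(253.8), np.float64(169.8))]] r 49.9 ang -18.2 z 185.4 F [ 0.8 -0.9 -1.1] t 7.4333
```

```bash
python3 -m creep '0.0014 0.0050 0 0 0 0 0;0.0009 0.0052 0 0 0 0 0;0.0003 0.0052 0 0 0 0 0;-0.0002 0.0052 0 0 0 0 0;-0.0007 0.0052 0 0 0 0 0;0 0 0 0 0 0 0' ; python3 -c 'from h import *; hub()'; python3 -m creep '-0.0013 0.0051 0 0 0 0 0;-0.0018 0.0049 0 0 0 0 0;-0.0023 0.0047 0 0 0 0 0;-0.0028 0.0044 0 0 0 0 0;0 0 0 0 0 0 0'; python3 -c 'from h import *; hub()'
```

```text
time: 7.93
tool_pos: [602.9, -19.1, 185.5]
tcp_rot: [3.141, -0.001, 2.752]
contact_force: [1.7, -0.4, 0.2]
grip_width: 23.8
finger_force: 30.0
[[], []] r 50.0 ang 12.1 z 185.5 F [1.5 1.5 0.6] t 8.0333
time: 8.45
tool_pos: [594.4, -0.1, 185.6]
tcp_rot: [3.141, -0.001, 2.751]
contact_force: [3.0, 1.3, 0.6]
grip_width: 23.9
finger_force: 30.0
[[], []] r 50.2 ang 36.0 z 185.5 F [2.7 2.5 0.1] t 8.55
```

Run:
```python
from h import *
for n,(x0,y0,x1,y1) in [('scene',(248,140,272,176)),('side',(186,200,216,232))]:
    im,_=shot(n,n+'5.png'); g=cv2.cvtColor(im,cv2.COLOR_RGB2HSV)[y0:y1,x0:x1]
    ref=cv2.imread('pics/'+{'scene':'c4_','side':'s4'}[n]+'.png'); r=cv2.cvtColor(ref,cv2.COLOR_BGR2HSV)[y0:y1,x0:x1]
    for k in range(0,g.shape[0],2): print(y0+k,' '.join('%3d'%v for v in g[k,::2,2]),' | ',' '.join('%3d'%v for v in r[k,::2,2]))
```

```text
140 135 118 116 117 133 133  90 106 149 154 155 156  |  136 116 113 116 136 133 176 204 208 237 245 248
142 127 123 106 166 165 197 117 111 118 125 121 120  |  125 121 105 167 169 196 199 204 205 246 247 247
144 187 203 197 197 202 200 126 109 115 116 111 188  |  187 207 199 200 202 199 203 205 165 187 237 246
146 205 203 200 201 197 199 157 106 118 115 102 159  |  205 204 204 201 196 199 202 200 168 154 171 179
148 202 199 205 204 203 206 205 133 122 120 142 177  |  204 203 205 204 207 207 210 205 193 170 170 178
150 132 158 185 196 210 201 133  95 114 115  87 162  |  135 154 185 199 209 203 205 206 171 174 182 183
152 103 122 134 135 129 147  86  72  71  70  62 164  |  103 121 135 137 130 147 165 122 153 161 171 184
154  76  82  78  89  89 178 121 107  69  60  89 165  |   78  81  82  91  96 119 145 107 141 154 173 174
156  76  76  76  81 106 147 108 108  77  83 158 171  |   70  76  77  99 111 197 223 204 108 108 139 167
158 188 179 120  65  70  82  85  72  73 111 172 168  |  189 179 122  71  92 103 105 104 105  99  72  67
160 213 213 208 137  62  71  72  71  66 119 196 173  |  218 
[... 2119 characters left out ...]
 156 155 152 107  57  77  79  80  80  74  48  56 136 148 139
222  53  55  53  49  45  40  44  44  41  41  45 122 149 153 144  |  152 149 148 116  41  44  52  52  48  48  40  88 145 149 141
224  50  47  43  42  41  46  48  46  51  62  85 121 145 148 142  |  156 150 150 147  84  42  46  45  45  48  55 109 142 143 139
226  42  41  47  55  70  91 105 113 110 100  95 107 137 141 144  |  151 147 146 146  99  83  74  73  76  91  92 104 131 140 142
228  42  76 130  93 101  98 101 102 100 100  95  96 134 138 141  |  137 136 141 128  99  93  97 104 100  91  92  92 130 136 142
230  51  62  90  94  97  91 104 112 111  99  95  87 130 141 138  |   51  61 120 127  98  85 100 105 105 102  77  92 135 137 137
```

```bash
sed -i 's/(188,202,214,232)/(188,203,214,224)/; s/(0,0,150)/(0,0,98)/; s/\[554,-30.1\]/[555.5,-29.0]/' h.py; python3 -m creep '0.0015 0.0011 0 0 0 0 0;-0.0032 0.0041 0 0 0 0 0;-0.0036 0.0038 0 0 0 0 0;-0.0040 0.0034 0 0 0 0 0;0 0 0 0 0 0 0' ; python3 -c 'from h import *; hub()'; python3 -m creep '-0.0043 0.0029 0 0 0 0 0;-0.0046 0.0024 0 0 0 0 0;-0.0049 0.0019 0 0 0 0 0;0 0 0 0 0 0 0'; python3 -c 'from h import *; hub()'
```

```text
time: 9.07
tool_pos: [584.3, 11.7, 185.2]
tcp_rot: [-3.141, -0.002, 2.751]
contact_force: [0.4, -0.4, -2.3]
grip_width: 23.8
finger_force: 30.0
[[(np.int32(28), np.float64(199.9), np.float64(213.0))], [(np.int32(12), np.float64(259.3), np.float64(148.7)), (np.int32(13), np.float64(260.0), np.float64(154.8)), (np.int32(95), np.float64(259.9), np.float64(167.9))]] r 49.7 ang 53.9 z 185.3 F [ 0.4 -0.7 -0.6] t 9.1667
time: 9.5
tool_pos: [570.4, 18.7, 185.3]
tcp_rot: [-3.141, -0.002, 2.751]
contact_force: [-1.6, -0.6, 0.5]
grip_width: 24.1
finger_force: 30.0
[[(np.int32(14), np.float64(201.6), np.float64(213.2))], [(np.int32(16), np.float64(252.8), np.float64(149.0)), (np.int32(16), np.float64(260.2), np.float64(155.0)), (np.int32(95), np.float64(259.9), np.float64(167.9))]] r 49.8 ang 72.0 z 185.3 F [-2.   1.  -0.2] t 9.6
```

```bash
python3 -m creep '-0.0050 0.0014 0 0 0 0 0;-0.0052 0.0009 0 0 0 0 0;0 0 0 0 0 0 0' ; python3 -c 'from h import *; hub()'; python3 -m creep '-0.0052 0.0003 0 0 0 0 0;-0.0052 -0.0002 0 0 0 0 0;0 0 0 0 0 0 0' ; python3 -c 'from h import *; hub()'
```

```text
time: 9.85
tool_pos: [560.5, 20.7, 185.3]
tcp_rot: [-3.141, -0.001, 2.751]
contact_force: [-0.5, 0.4, -0.8]
grip_width: 23.9
finger_force: 30.0
[[], [(np.int32(15), np.float64(250.9), np.float64(151.7)), (np.int32(14), np.float64(260.2), np.float64(158.0)), (np.int32(74), np.float64(259.8), np.float64(169.0))]] r 49.8 ang 83.3 z 185.5 F [-1.   0.5 -1.1] t 9.95
time: 10.2
tool_pos: [550.2, 20.6, 185.5]
tcp_rot: [-3.141, -0.001, 2.751]
contact_force: [-0.2, 0.3, -0.4]
grip_width: 23.9
finger_force: 30.0
[[], [(np.int32(14), np.float64(260.1), np.float64(157.9)), (np.int32(75), np.float64(259.9), np.float64(169.0))]] r 49.7 ang 95.5 z 185.4 F [-0.6 -0.3 -0.6] t 10.3
```

The screw dropped between 72° and 83°: the hub in the scene view fell from row 155.0 to 158.0 and stayed there. Now forward about 380° (the 12–15° of overrun plus a turn plus play), with z following down.

```bash
python3 - <<'E'
from h import *
th=95.5-9*np.arange(0,44);a=np.radians(th); p=50*np.stack([np.cos(a),np.sin(a)],1)
for i,d in enumerate(np.diff(p,axis=0)): print(th[i+1],(d/1000).round(4),end='; ')
E
python3 -m creep '0 0 -0.003 0 0 0 0;0 0 -0.003 0 0 0 0;0 0 -0.002 0 0 0 0;0 0 0 0 0 0 0'
```

```text
86.5 [0.0078 0.0001]; 77.5 [ 0.0078 -0.0011]; 68.5 [ 0.0075 -0.0023]; 59.5 [ 0.0071 -0.0034]; 50.5 [ 0.0064 -0.0045]; 41.5 [ 0.0056 -0.0055]; 32.5 [ 0.0047 -0.0063]; 23.5 [ 0.0037 -0.0069]; 14.5 [ 0.0026 -0.0074]; 5.5 [ 0.0014 -0.0077]; -3.5 [ 0.0001 -0.0078]; -12.5 [-0.0011 -0.0078]; -21.5 [-0.0023 -0.0075]; -30.5 [-0.0034 -0.0071]; -39.5 [-0.0045 -0.0064]; -48.5 [-0.0055 -0.0056]; -57.5 [-0.0063 -0.0047]; -66.5 [-0.0069 -0.0037]; -75.5 [-0.0074 -0.0026]; -84.5 [-0.0077 -0.0014]; -93.5 [-0.0078 -0.0001]; -102.5 [-0.0078  0.0011]; -111.5 [-0.0075  0.0023]; -120.5 [-0.0071  0.0034]; -129.5 [-0.0064  0.0045]; -138.5 [-0.0056  0.0055]; -147.5 [-0.0047  0.0063]; -156.5 [-0.0037  0.0069]; -165.5 [-0.0026  0.0074]; -174.5 [-0.0014  0.0077]; -183.5 [-0.0001  0.0078]; -192.5 [0.0011 0.0078]; -201.5 [0.0023 0.0075]; -210.5 [0.0034 0.0071]; -219.5 [0.0045 0.0064]; -228.5 [0.0055 0.0056]; -237.5 [0.0063 0.0047]; -246.5 [0.0069 0.0037]; -255.5 [0.0074 0.0026]; -264.5 [0.0077 0.0014]; -273.5 [0.0078 0.0001]; -282.5 [ 0.0078 -0.0011]; -291.5 [ 0.0075 -0.0023]; time: 10.63
tool_pos: [550.9, 20.5, 176.6]
tcp_rot: [-3.141, -0.001, 2.751]
contact_force: [-0.5, -0.9, -0.2]
grip_width: 24.1
finger_force: 30.0
```

```bash
python3 -m creep '0.0078 0.0001 0 0 0 0 0;0.0078 -0.0011 0 0 0 0 0;0.0075 -0.0023 0 0 0 0 0;0.0071 -0.0034 0 0 0 0 0;0.0064 -0.0045 0 0 0 0 0;0.0056 -0.0055 0 0 0 0 0;0 0 0 0 0 0 0'; python3 -c 'from h import *; hub()'; python3 -m creep '0.0047 -0.0063 0 0 0 0 0;0.0037 -0.0069 0 0 0 0 0;0.0026 -0.0074 -0.001 0 0 0 0;0.0014 -0.0077 0 0 0 0 0;0.0001 -0.0078 0 0 0 0 0;-0.0011 -0.0078 0 0 0 0 0;0 0 -0.001 0 0 0 0'; python3 -c 'from h import *; hub()'
```

```text
time: 11.22
tool_pos: [594.9, 2.4, 177.5]
tcp_rot: [3.141, 0.002, 2.75]
contact_force: [-0.3, -0.3, -0.5]
grip_width: 23.8
finger_force: 30.0
[[(np.int32(36), np.float64(200.8), np.float64(217.7))], [(np.int32(20), np.float64(264.2), np.float64(152.4)), (np.int32(24), np.float64(258.8), np.float64(158.9)), (np.int32(66), np.float64(259.8), np.float64(169.2))]] r 50.1 ang 39.8 z 177.5 F [ 0.6 -1.  -1.2] t 11.3167
time: 11.9
tool_pos: [604.5, -42.0, 175.5]
tcp_rot: [-3.141, 0.0, 2.749]
contact_force: [-1.6, -1.7, 0.4]
grip_width: 23.9
finger_force: 30.0
[[(np.int32(53), np.float64(200.4), np.float64(218.1))], [(np.int32(31), np.float64(260.8), np.float64(158.9)), (np.int32(65), np.float64(259.7), np.float64(169.2))]] r 50.5 ang -13.8 z 175.3 F [-1.2 -2.  -0.9] t 12.0
```

```bash
python3 -m creep '-0.0023 -0.0075 0 0 0 0 0;-0.0034 -0.0071 0 0 0 0 0;-0.0045 -0.0064 -0.001 0 0 0 0;-0.0055 -0.0056 0 0 0 0 0;-0.0063 -0.0047 0 0 0 0 0;-0.0069 -0.0037 -0.001 0 0 0 0;0 0 0 0 0 0 0'; python3 -c 'from h import *; hub()'; python3 -m creep '-0.0074 -0.0026 0 0 0 0 0;-0.0077 -0.0014 0 0 0 0 0;-0.0078 -0.0001 -0.001 0 0 0 0;-0.0078 0.0011 0 0 0 0 0;-0.0075 0.0023 0 0 0 0 0;-0.0071 0.0034 -0.001 0 0 0 0;0 0 0 0 0 0 0'; python3 -c 'from h import *; hub()'
```

```text
time: 12.58
tool_pos: [574.4, -76.0, 173.4]
tcp_rot: [-3.141, -0.001, 2.75]
contact_force: [-1.0, 0.8, -0.6]
grip_width: 24.2
finger_force: 30.0
[[(np.int32(12), np.float64(193.6), np.float64(204.1)), (np.int32(53), np.float64(200.3), np.float64(218.8))], [(np.int32(37), np.float64(259.8), np.float64(160.2)), (np.int32(56), np.float64(259.5), np.float64(169.4))]] r 50.4 ang -67.1 z 173.4 F [-1.2 -0.1 -1.3] t 12.6833
time: 13.27
tool_pos: [528.7, -71.6, 171.2]
tcp_rot: [-3.141, -0.002, 2.751]
contact_force: [-0.3, 0.2, -2.0]
grip_width: 23.5
finger_force: 30.0
[[(np.int32(38), np.float64(200.6), np.float64(218.9))], [(np.int32(22), np.float64(262.2), np.float64(168.8)), (np.int32(17), np.float64(254.5), np.float64(169.8))]] r 50.1 ang -121.0 z 171.3 F [-1.7  0.7 -0.9] t 13.3667
```

```bash
python3 -m creep '-0.0064 0.0045 0 0 0 0 0;-0.0056 0.0055 -0.001 0 0 0 0;-0.0047 0.0063 0 0 0 0 0;-0.0037 0.0069 0 0 0 0 0;-0.0026 0.0074 -0.001 0 0 0 0;-0.0014 0.0077 0 0 0 0 0;0 0 0 0 0 0 0'; python3 -c 'from h import *; hub()'; python3 -m creep '-0.0001 0.0078 0 0 0 0 0;0.0011 0.0078 -0.001 0 0 0 0;0.0023 0.0075 0 0 0 0 0;0.0034 0.0071 0 0 0 0 0;0.0045 0.0064 0 0 0 0 0;0 0 0 0 0 0 0'; python3 -c 'from h import *; hub()'
```

```text
time: 13.95
tool_pos: [505.6, -32.2, 169.3]
tcp_rot: [3.141, -0.001, 2.752]
contact_force: [-0.6, 0.1, -0.4]
grip_width: 23.7
finger_force: 30.0
[[(np.int32(43), np.float64(199.3), np.float64(219.9))], [(np.int32(20), np.float64(260.4), np.float64(160.8)), (np.int32(45), np.float64(260.8), np.float64(169.9))]] r 49.7 ang -175.3 z 169.4 F [-1.6  2.2 -0.6] t 14.05
time: 14.55
tool_pos: [518.6, 3.9, 168.5]
tcp_rot: [3.14, 0.001, 2.752]
contact_force: [0.2, -0.1, -0.4]
grip_width: 23.8
finger_force: 30.0
[[], [(np.int32(14), np.float64(259.9), np.float64(161.2)), (np.int32(47), np.float64(259.6), np.float64(169.9))]] r 49.4 ang 139.3 z 168.5 F [-0.6  2.7 -0.1] t 14.65
```

```bash
python3 -m creep '0.0050 0.0061 0 0 0 0 0;0.0063 0.0047 0 0 0 0 0;0.0069 0.0037 -0.001 0 0 0 0;0.0074 0.0026 0 0 0 0 0;0.0077 0.0014 0 0 0 0 0;0.0078 0.0001 0 0 0 0 0;0.0078 -0.0011 0 0 0 0 0;0 0 0 0 0 0 0'
python3 - <<'E'
from h import *
hub()
a,A=shot('side','s9.png'); b,B=shot('scene','c9_.png')
P=readout.get_obs()['tool_pos']+[0,0,-70]
def crop(im,c,r=40):
    x,y=(c-r).astype(int); return cv2.resize(im[y:y+2*r,x:x+2*r],(400,400),interpolation=cv2.INTER_CUBIC)
cv2.imwrite('pics/g9.png',cv2.cvtColor(np.hstack([crop(a,proj(A,P)),crop(b,proj(B,P))]),cv2.COLOR_RGB2BGR))
E
```

```text
time: 15.32
tool_pos: [568.3, 19.6, 167.5]
tcp_rot: [3.141, 0.002, 2.751]
contact_force: [0.1, 0.3, -1.0]
grip_width: 23.7
finger_force: 30.0
[[(np.int32(9), np.float64(202.9), np.float64(221.7))], [(np.int32(17), np.float64(252.4), np.float64(155.9)), (np.int32(13), np.float64(259.8), np.float64(162.2)), (np.int32(33), np.float64(259.8), np.float64(170.3))]] r 50.1 ang 76.5 z 167.6 F [ 1.2 -0.1 -0.1] t 15.4167
```

View pics/g9.png

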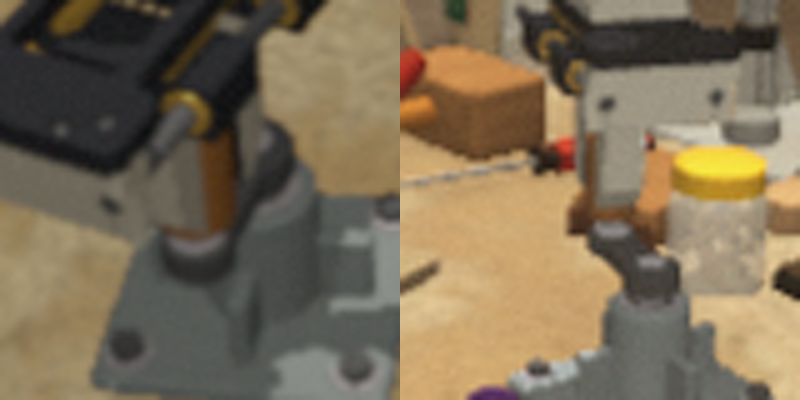

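The sleeve is still gripped on the pin, just above the collar (side crop (205,235), scene crop (605,215)). From the angle and the hub height (scene row 162.2 against 158.0 after the drop), the screw has sunk about 10 mm. Handing in.

```bash
python3 -m creep '0 0 0 0 0 0 0;0 0 0 0 0 0 0;0 0 0 0 0 0 0'; python3 -c 'from h import *; print(order.close_job())'
```

```text
time: 15.77
tool_pos: [566.3, 20.0, 167.6]
tcp_rot: [3.141, 0.001, 2.751]
contact_force: [0.8, 0.8, -1.2]
grip_width: 24.1
finger_force: 30.0
the job is handed in; nothing more can be done
None
```

I handed the job in at about 16 s with the sleeve on the crank pin and still gripped at 30 N: the screw was cranked back until it dropped, then one full turn forward, ending about 10 mm below the thread's start as judged from the camera images and the crank angle; no verdict came back.

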